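# Fit the loose ball bearing into the gear housing and lock it

## Task

With the fingertips, push the loose ball bearing across the face of the gear housing until it drops over the rim into its empty seat, and press it down if need be so that it lies flat and fully home. Then push the open keeper round by its peg until it reaches its stop over the bearing. Never pick the bearing up off the housing, and leave the other things where they are.

Things in the scene. Friction and masses are not known exactly. Their poses are not given: they have to be found in the camera images.
- housing: Grey cast gear housing half, bolted fast to the table, a block with its flat bare machined face up: face 160 mm (its x) by 270 mm (its y), 45 mm above the table, rounded edges 7 mm outside that. Origin: centre of its underside. Its z is up. The far end of the face (its +y) holds a smaller bearing already fitted, 100 mm from the origin along y, with its own fixed keeper beside it. The free part of the face, where the loose bearing lies, is at its -y end.
- seat (a point): Centre of the mouth of the empty bearing seat, level with the face: round blind pocket, 58 mm in diameter, 14.5 mm deep, flat floor. It lies at x 0, y +25 mm of the housing. Axes as the housing's.
- bearing_center (a point): Centre (half-way up, on the axis) of the loose ball bearing: flat steel ring with black seals, 55 mm outside, 30 mm bore, 13 mm high, about 0.12 kg, lying flat on the face of the housing on its -y side. z is its axis. On the face its centre is 6.5 mm above the face; fully home in the seat it is 8 mm below the face (its top 1.5 mm below). It tips nose-down over the rim of the seat as it is pushed and drops flat when it is over the seat.
- keeper (a joint): Angle of the keeper in rad: 0 = closed, against its stop, arm pointing along the housing's -x over the bearing; grows as it opens, clockwise seen from above, to 1.6 (arm along the housing's +y). It stays where it is left; about 1 N on the peg turns it.
- keeper_pivot (a point): Pivot of the keeper at the level of the face, at x +56 mm, y +25 mm of the housing, that is 56 mm from the centre of the seat. The keeper is a dark steel plate 18 mm wide and 3 mm thick, 1.5 mm clear of the face, its arm 33 mm long from the pivot; it passes over the bearing only when the bearing is home.
- keeper_peg (a point): The keeper's upright round peg, 10 mm in diameter, on its arm 24 mm from the pivot. Its top is 20 mm above the face of the housing; this point is on its axis, 12 mm above the face.
- hex_bolt: Bystander: hexagon bolt, 41 mm tall, standing on its head on the face of the housing in its -x, +y corner. Origin under it.
- hex_nut: Bystander: large hexagon nut, 24 mm across, 12 mm high, on the face of the housing near the bolt. Origin under it.
- spanner: Bystander: open-ring spanner, 165 mm long, on the table beside the housing's -x side. Origin under its middle.
- jar: Bystander: jar of small parts with a pale lid, 60 mm in diameter, 89 mm tall, to the left beyond the housing. Origin under it.
Things that resemble listed ones, but are neither listed nor needed, are in the scene too. Leave any orange or pink look-alike of the part that bears bearing_center alone.

How it is judged:
On the way, in this order (a step that is already met when the one before it is completed fails the run):
1. the bearing lies flat and fully home in the seat (horizontal distance between bearing_center and seat below 0.003 m and z of bearing_center in the frame of housing below 0.039 m and angle between bearing_center's own z axis and vertical below 0.06 rad), for 0.2 s.
2. the keeper is swung over the bearing to its stop (value of joint keeper below 0.12 rad), for 0.2 s.
At the end, for the whole second after the job is handed in: The bearing is in the seat (centre within 3 mm of the seat's axis), fully down (within 2 mm) and flat (within 0.06 rad), and the keeper is closed to within 0.12 rad of its stop (all of step 1 and value of joint keeper below 0.12 rad); the robot touches nothing.
It fails at once if the bearing is lifted more than 8 mm off the face (z of bearing_center in the frame of housing above 0.0595 m).
It fails at once if another thing is moved more than 20 mm (distance of any of hex_bolt, hex_nut, spanner, jar from where it was at the start of the episode above 0.02 m).
It also fails if it takes over 51 s, if anything falls off the work surface, if the arm or the gripper's body presses on something with over 40 N, if the wrist force passes 120 N, or if a joint passes its speed limit or range.

## Robot

A 6-joint arm with a two-finger parallel gripper is mounted at the origin on the work surface; the furniture and walls round the work are solid. World frame = base frame: x ahead of the robot, y to its left, z up, the work surface at z = 0. Lengths are in m, angles in rad, forces in N, time in s.
With the tool pointing down it reaches from about 0.4 to 0.925 m from the base axis. Payload 3.4 kg.
Tool frame: the origin (TCP) lies on the centre line of the jaws, within the pads' length; the fingertips stand 17 mm ahead of it and the grasp point (between the pads) lies 2 mm behind it; x points along the fingers, y is the direction in which the jaws open and shut, and the axes are right-handed (so a half turn about x gives the same grasp; the last joint's range is limited). The gripper opens to 85 mm and grips with 20 to 120 N. Pads are 22 mm wide; open, the fingers measure 114 mm over their backs; the gripper's body (76 mm by 85 mm) begins 54 mm behind the grasp point. The pads swing forward as they close: fully open they stand 13 mm farther back than shut.
Start: joints at [1.085, 0.307, 1.506, -0, 1.328, -0.073], TCP at [0.23, 0.527, 0.248] pointing down, gripper open.
Joint ranges: [-3.12, 3.12], [-1.05, 2.28], [0.14, 2.33], [-1.42, 4.57], [0.1, 2.73], [-2.68, 2.68]. Speed limits (rad/s): [2.57, 2.57, 3.14, 3.14, 3.14, 3.14].

## Interface

Orientations are given as a unit quaternion [w, x, y, z].
In Python, from rig import ctrl, optics, finish_job gives the robot as it stands.
- The arm moves only by the shell command python3 -m jog 'ROWS' [FORCE]. ROWS is text: rows parted by semicolons, each of 5 numbers parted by spaces: the opening, from 0 (shut) to 1 (fully open), then the shift along the tool's x, y, z in mm, then the turn about the tool's x in degrees. A call has 1 to 10 rows; each row shifts and turns the commanded pose from where the row before left it, along the tool's axes as they then stand; what a row does not reach is not made up. A row lasts 1/10 s, in which the tool goes at most 50 mm and 8.59 degrees, less where a joint would pass 70% of its speed; a pose out of reach is approached as far as the arm can. A call with a gripper value outside its range is refused whole. The fingers move at their own pace and stop on an object; FORCE is the grip in N (left out, the last holds). Time passes only in rows, so rows that do not move let the fingers close. It gives the time, the measured TCP pose, the force and the opening at its end, in the units of the state.
- ctrl.observe(): the state, without advancing time (a new reading comes with each control period).
- optics.snapshot(name): name is "side" or "top"; returns a dict with "pixels" (400x640x3 uint8, blue, green, red), "camera_matrix" (3x3 intrinsics, pixels), "k1" (the pictures are not rectified: a ray, as slopes to the right and down, at radius r is drawn at 1 + k1 r^2 times it, then the intrinsics apply), "world_from_camera" (4x4, takes a point from camera to world coordinates). Camera axes: x right, y down, z forward; pixel columns grow to the right and rows downward; lengths in m; the calibration is good to about 2 mm. A picture is of the moment at which its call begins. There is no depth.
- finish_job(): hands the job in, once; it reports no verdict.
The state is a dict: "clock": time; "qpos": joint angles; "qd": joint speeds; "joint_torque": joint torques, N m; "eef_pos": TCP position; "ee_rot": TCP orientation; "ft_force": force on the tool from outside, world axes, zero at the start; "torque": the same for the moment, N m; "width": finger opening in m.
Only numpy, scipy, OpenCV 4.12 (cv2) and the standard library are available. Lean on these libraries where they do the work, as an engineer would, in place of code of your own. Each camera call takes 0.05 s, during which the arm holds its last target. There are 200 camera calls.

## Working session

There is one attempt and no reset: what is moved stays moved. The work goes in short steps, Python scripts to look and compute and a shell command to move; the robot and the scene stay as the last step left them, time stands still between calls to the robot, and variables do not carry over. Pictures are saved under pics/ and viewed, about 8 in all and at most 12, crops included, and the job is handed in when it is done.

```bash
ls; mkdir -p pics
cat > h.py <<'E'
import numpy as np, cv2
from rig import ctrl, optics
def snap(n, f=None):
    s=optics.snapshot(n)
    if f: cv2.imwrite('pics/'+f, s['pixels'])
    np.save(f'/tmp/{n}.npy', s, allow_pickle=True)
    return s
def load(n): return np.load(f'/tmp/{n}.npy',allow_pickle=True).item()
def ray(s,u,v):
    K=np.array(s['camera_matrix']);k=s['k1']
    d=cv2.undistortPoints(np.array([[[u,v]]],float),K,np.array([k,0,0,0.]))[0,0]
    T=np.array(s['world_from_camera'])
    return T[:3,3], T[:3,:3]@np.array([d[0],d[1],1])
def onz(s,u,v,z):
    o,d=ray(s,u,v); return o+d*(z-o[2])/d[2]
def proj(s,P):
    T=np.linalg.inv(np.array(s['world_from_camera']));p=T[:3,:3]@np.array(P)+T[:3,3]
    return cv2.projectPoints(p.reshape(1,1,3),np.zeros(3),np.zeros(3),np.array(s['camera_matrix']),np.array([s['k1'],0,0,0.]))[0].ravel()
E
python3 - <<'E'
from h import *
for n in('top','side'):
    s=snap(n,n+'0.png'); print(n,s['camera_matrix'],s['k1'],np.round(s['world_from_camera'],3))
print(ctrl.observe())
E
```

```text
pics
top [[372.24570915   0.         317.49637091]
 [  0.         372.24570915 204.29048978]
 [  0.           0.           1.        ]] -0.03442303922984902 [[-0.    -0.983  0.185  0.353]
 [-1.     0.001  0.008  0.047]
 [-0.008 -0.185 -0.983  0.949]
 [ 0.     0.     0.     1.   ]]
side [[381.07456714   0.         314.70541044]
 [  0.         381.07456714 190.51327651]
 [  0.           0.           1.        ]] -0.05182296436348627 [[-0.999 -0.039  0.025  0.489]
 [-0.044  0.611 -0.791  0.744]
 [ 0.016 -0.791 -0.612  0.591]
 [ 0.     0.     0.     1.   ]]
{'clock': 0.1, 'qpos': array([ 1.08549280e+00,  3.07504739e-01,  1.50753323e+00,  1.63835314e-05,
        1.32842402e+00, -7.34826111e-02]), 'qd': array([ 0.00154858, -0.00178065, -0.00314126,  0.00099338,  0.00027276,
       -0.00307726]), 'joint_torque': array([ 2.34715881e-03, -4.58525813e+01, -2.52609551e+01, -9.46548857e-05,
        5.46274910e-03, -3.46018646e-05]), 'eef_pos': array([0.22988912, 0.52639318, 0.24747298]), 'ee_rot': array([ 0.69198107,  0.14394154,  0.6923564 , -0.145209  ]), 'ft_force': array([-0.20632349, -0.25643964,  0.44637149]), 'torque': array([ 0.00737248, -0.01226943, -0.00748797]), 'width': 0.08491118562467355}
```

View pics/top0.png

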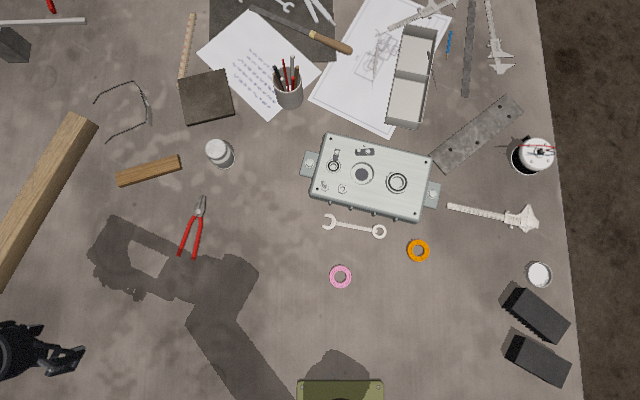

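View pics/side0.png

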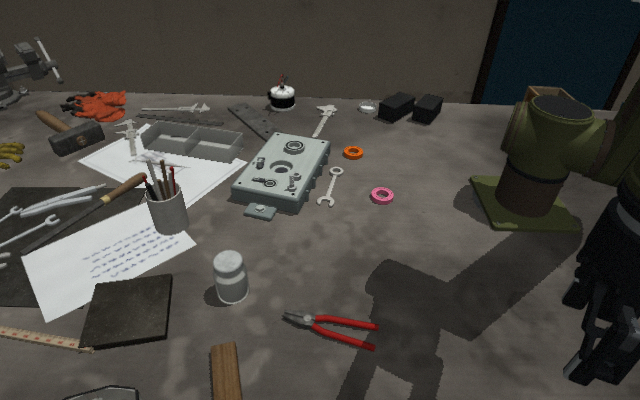

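The top view shows the housing at about (370,178), the loose bearing at (397,182), the seat at (362,174), the keeper at about (365,152), and the nut and bolt at (325–342,187). In the side view the housing is at (285,170). The orange and pink rings are look-alikes.

Run:
```python
from h import *
a=load('top')['pixels'][120:235,290:450]; b=load('side')['pixels'][125:225,225:340]
a=cv2.resize(a,None,fx=5,fy=5,interpolation=cv2.INTER_CUBIC)
cv2.imwrite('pics/c1.png',a)
s=load('top')
for n,(u,v) in dict(bear=(397,182),seat=(362,174),small=(333.5,165.5)).items():
    print(n,onz(s,u,v,.045+.013*(n=='bear')))
```

```text
bear [ 0.57612938 -0.14178513  0.058     ]
seat [ 0.60015731 -0.05749981  0.045     ]
small [0.62242778 0.01381373 0.045     ]
```

View pics/c1.png

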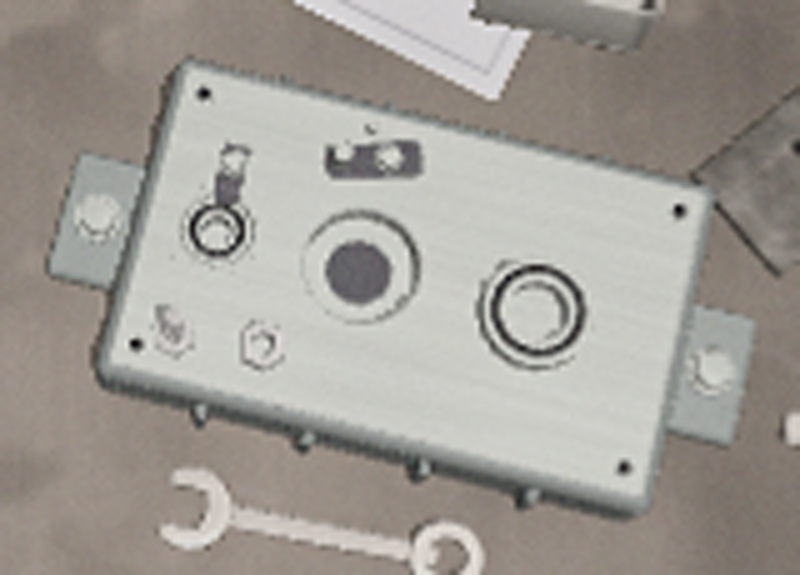

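The crop shows the screws at (204,93), (680,210), (624,467) and (136,344). The seat rim is centred near (360,267) and the bearing's black seal near (538,310). The keeper's pivot is near (390,157) and its peg near (345,150), with the arm open along +y. The bolt is at (172,328) and the nut at (262,345).

Run:
```python
from h import *
s=load('top')
f=lambda x,y,z:onz(s,(x+.5)/5-.5+290,(y+.5)/5-.5+120,z)[:2]
c=[f(*p,.045) for p in((204,93),(680,210),(624,467),(136,344))]
C=np.mean(c,0); y=(c[0]+c[3]-c[1]-c[2]);print('spans',np.linalg.norm(y)/2, np.linalg.norm(c[0]+c[1]-c[2]-c[3])/2)
y/=np.linalg.norm(y); x=np.array([y[1],-y[0]]); print('C',C,'y',y,'yaw',np.degrees(np.arctan2(x[1],x[0])))
R=np.array([x,y])
for n,p in dict(seat=(360,267,.045),bear=(538,311,.058),bear_o=(534,315,.0515),pivot=(390,157,.05),peg=(345,150,.065),small=(217,230,.045),nut=(262,345,.057),bolt=(172,335,.05)).items():
    w=f(*p); print(n,w.round(4),'housing',((R@(w-C))*1e3).round(1))
# hsv-based bearing seal blob
g=cv2.cvtColor(s['pixels'],cv2.COLOR_BGR2GRAY)
for nm,(u0,v0,u1,v1) in dict(bear=(386,170,410,196),small=(325,158,342,174)).items():
    m=(g[v0:v1,u0:u1]<75).astype(np.uint8)
    cs,_=cv2.findContours(m,cv2.RETR_EXTERNAL,cv2.CHAIN_APPROX_NONE)
    k=max(cs,key=cv2.contourArea); (a,b),ax,_=cv2.fitEllipse(k); 
    w=onz(s,a+u0,b+v0,.058 if nm=='bear' else .045)[:2]; print(nm,a+u0,b+v0,ax,w,(R@(w-C)*1e3).round(1))
# side check
t=load('side')
for P in ([*C,.045],[*(C+.025*y),.045]): print('side',proj(t,P))
```

```text
spans 0.24825889151270975 0.13618484879339895
C [ 0.59788686 -0.081616  ] y [0.25182996 0.9677715 ] yaw -14.585826509302676
seat [ 0.6028 -0.0566] housing [-1.6 25.5]
bear [ 0.5766 -0.1423] housing [ -5.3 -64.1]
bear_o [ 0.5762 -0.1416] housing [ -5.9 -63.5]
pivot [ 0.6588 -0.0725] housing [56.7 24.2]
peg [ 0.6574 -0.0482] housing [49.2 47.4]
small [0.6222 0.0151] housing [-0.9 99.7]
nut [ 0.5599 -0.0061] housing [-55.8  63.5]
bolt [0.5667 0.038 ] housing [-60.3 107.9]
bear 423.7059669494629 199.52737617492676 (31.597925186157227, 81.54297637939453) [ 0.5320046  -0.20539046] [ -32.6 -136.4]
small 325.3494758605957 165.3081293106079 (13.330239295959473, 25.352497100830078) [0.622973   0.03435414] [ -4.9 118.6]
side [283.55946773 161.10380938]
side [280.06832168 166.2246334 ]
```

```bash
cat >> h.py <<'E'
from scipy.spatial.transform import Rotation as Ro
C=np.array([.5975,-.0816]); yaw=np.radians(-14.6)
hx=np.array([np.cos(yaw),np.sin(yaw)]); hy=np.array([-hx[1],hx[0]])
def W(x,y,z): return np.array([*(C+x*hx*1e-3+y*hy*1e-3),.045+z*1e-3])  # housing mm, z above face
def st():
    o=ctrl.observe(); q=o['ee_rot']; R=Ro.from_quat([q[1],q[2],q[3],q[0]]).as_matrix(); p=np.array(o['eef_pos'])
    d=p[:2]-C
    print('t',round(o['clock'],2),'hous mm',(d@hx*1e3).round(1),(d@hy*1e3).round(1),'z face',((p[2]-.045)*1e3).round(1),'F',np.round(o['ft_force'],1),'w',round(o['width']*1e3,1))
    a=lambda v:np.degrees(np.arctan2(v[1],v[0])).round(1)
    print('toolx',R[:,0].round(3),'yaw y',a(R[:,1]),'yaw z',a(R[:,2]),'(hx -14.6, hy 75.4)')
    return p,R
def goto(P):
    p,R=st(); print('tool shift mm',(R.T@(np.array(P)-p)*1e3).round(1))
E
python3 - <<'E'
from h import *
goto(W(-7,-108,60)); print(ctrl.observe()['qpos'])
E
```

```text
t 0.1 hous mm -509.0 495.7 z face 202.5 F [-0.2 -0.3  0.4] w 84.9
toolx [-0.001 -0.002 -1.   ] yaw y 66.4 yaw z -23.6 (hx -14.6, hy 75.4)
tool shift mm [ 143.3 -517.5  590.2]
[ 1.08549280e+00  3.07504739e-01  1.50753323e+00  1.63835314e-05
  1.32842402e+00 -7.34826111e-02]
```

```bash
python3 -m jog '1 0 -20 42 0;1 0 -26 42 0;1 0 -26 42 0;1 0 -26 42 0;1 0 -26 42 0;1 0 -26 42 0;1 0 -26 42 0;1 0 -26 42 0;1 0 -26 42 0;1 0 -26 42 0' && python3 -m jog '0.6 0 -26 17 8.1;0.5 0 0 0 8.1;0.4 0 0 0 8.1;0.4 0 0 0 8.1;0.4 0 0 0 8.1;0.4 0 0 0 8.1;0.4 0 0 0 8.1;0.4 0 0 0 8.1;0.4 0 0 0 8.1;0.4 0 0 0 8.1'
python3 - <<'E'
from h import *
goto(W(-7,-108,60))
E
```

```text
clock: 1.1
eef_pos: [0.5139, 0.1241, 0.248]
ee_rot: [0.692, 0.145, 0.692, -0.145]
ft_force: [0.5, 0.1, 1.0]
width: 0.0851
clock: 2.1
eef_pos: [0.5181, 0.0954, 0.2478]
ee_rot: [-0.431, -0.56, -0.431, 0.561]
ft_force: [-0.0, 0.4, 0.6]
width: 0.0342
t 2.1 hous mm -121.4 151.3 z face 202.8 F [-0.   0.4  0.6] w 34.2
toolx [-0.001 -0.    -1.   ] yaw y -14.9 yaw z -104.9 (hx -14.6, hy 75.4)
tool shift mm [142.8 116.1 258.6]
```

```bash
python3 -m jog '0.4 0 19 43 0;0.4 0 19 43 0;0.4 0 19 43 0;0.4 0 19 43 0;0.4 0 20 43 0;0.4 0 20 44 0;0.4 40 0 0 0;0.4 40 0 0 0;0.4 40 0 0 0;0.4 20 0 0 0'
python3 - <<'E'
from h import *
goto(W(-7,-108,60))
snap('side','s1.png');t=snap('top','t1.png')
a=cv2.resize(load('side')['pixels'][100:225,230:355],None,fx=4.8,fy=4.8,interpolation=cv2.INTER_CUBIC)
cv2.imwrite('pics/c2.png',a)
E
```

```text
clock: 3.1
eef_pos: [0.5628, -0.1838, 0.1043]
ee_rot: [-0.43, -0.558, -0.434, 0.561]
ft_force: [-0.9, 1.1, -0.7]
width: 0.0344
t 3.1 hous mm -7.8 -107.6 z face 59.3 F [-0.9  1.1 -0.7] w 34.4
toolx [-0.006  0.003 -1.   ] yaw y -14.6 yaw z -104.6 (hx -14.6, hy 75.4)
tool shift mm [-0.7  0.8  0.4]
```

View pics/c2.png

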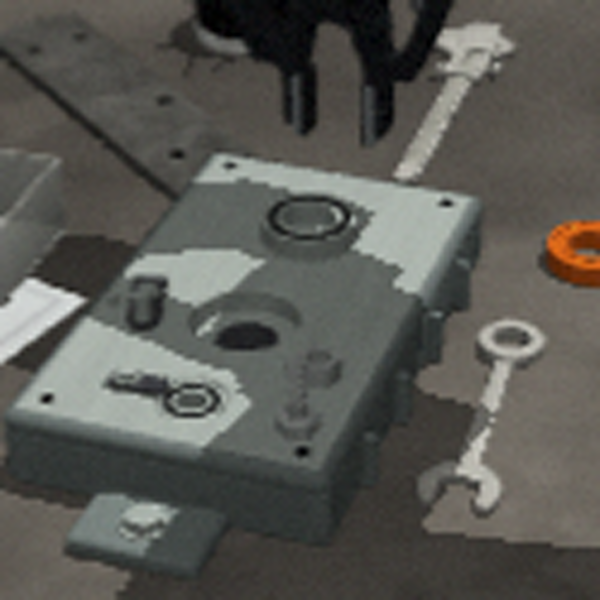

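The side crop shows the two fingertips above the -y end, at crop (303,133) and (372,143), with clear air below them. The bearing is flat at (308,225), the seat at (245,325) and the keeper at (148,300).

Run:
```python
from h import *
t=load('side')
def hplane(u,v,yy):
    o,d=ray(t,u,v); k=(yy*1e-3-(o[:2]-C)@hy)/(d[:2]@hy); P=o+k*d
    return ((P[:2]-C)@hx*1e3).round(1), ((P[2]-.045)*1e3).round(1)
f=lambda x,y:(230+(x+.5)/4.8-.5,100+(y+.5)/4.8-.5)
for p in ((303,133),(372,143)):
    for yy in(-97,-108): print(p,yy,hplane(*f(*p),yy))
# bearing top ellipse by side: black seal ellipse centre
w=onz(t,*f(308.5,216.5),.058)[:2]-C; print('bear',w@hx*1e3,w@hy*1e3)
w=onz(t,*f(245,323),.045)[:2]-C; print('seat',w@hx*1e3,w@hy*1e3)
for p in((228,165),(447,203),(302,452),(47,398)):
    w=onz(t,*f(*p),.045)[:2]-C; print('screw',w@hx*1e3,w@hy*1e3)
```

```text
(303, 133) -97 (np.float64(9.0), np.float64(47.6))
(303, 133) -108 (np.float64(13.0), np.float64(41.3))
(372, 143) -97 (np.float64(-32.2), np.float64(48.4))
(372, 143) -108 (np.float64(-28.6), np.float64(42.1))
bear -4.821391751158193 -65.83122831752448
seat -2.123506958656059 27.458404695977567
screw 68.95894437103378 -127.61597263202862
screw -68.97490483172882 -126.55809568263166
screw -68.14371634874345 122.04138579038768
screw 67.73001663974776 120.90264102216712
```

```bash
python3 -m jog '0.4 10 1 0 0;0.4 10 0 0 0;0.4 10 0 0 0;0.4 7 0 0 0;0.4 0 0 0 0;0.4 0 0 0 0'; for i in 1 2; do python3 -m jog '0.4 1 0 0 0;0.4 1 0 0 0;0.4 0 0 0 0' | grep -E 'eef|ft'; done
```

```text
clock: 3.8
eef_pos: [0.5666, -0.1847, 0.0713]
ee_rot: [-0.432, -0.559, -0.432, 0.559]
ft_force: [0.5, 0.5, 0.6]
width: 0.0339
eef_pos: [0.5666, -0.1847, 0.0695]
ft_force: [-0.3, -0.2, 0.0]
eef_pos: [0.5664, -0.1847, 0.0672]
ft_force: [0.0, 0.2, 0.4]
```

```bash
for i in 1 2 3; do python3 -m jog '0.4 1 0 0 0;0.4 0 0 0 0;0.4 0 0 0 0' | grep -E 'eef|ft'; done
```

```text
eef_pos: [0.5665, -0.1847, 0.0662]
ft_force: [-0.1, 0.8, -0.3]
eef_pos: [0.5665, -0.1847, 0.0652]
ft_force: [-0.4, 0.7, 0.5]
eef_pos: [0.5665, -0.1847, 0.0643]
ft_force: [-0.3, 0.1, -1.0]
```

```bash
for i in 1 2 3; do python3 -m jog '0.4 1 0 0 0;0.4 0 0 0 0;0.4 0 0 0 0' | grep -E 'eef|ft'; done
```

```text
eef_pos: [0.5665, -0.1847, 0.0633]
ft_force: [0.1, -0.9, -0.6]
eef_pos: [0.5665, -0.1847, 0.0623]
ft_force: [0.2, -0.7, -0.2]
eef_pos: [0.5665, -0.1847, 0.0613]
ft_force: [-0.3, -0.4, 0.8]
```

```bash
for i in 1 2 3; do python3 -m jog '0.4 1 0 0 0;0.4 0 0 0 0' | grep -E 'eef|ft'; done
python3 - <<'E'
from h import *
snap('side');snap('top')
a=cv2.resize(load('side')['pixels'][110:190,250:340],None,fx=6,fy=6,interpolation=cv2.INTER_CUBIC)
cv2.imwrite('pics/c3.png',a); st()
E
```

```text
eef_pos: [0.5665, -0.1847, 0.0612]
ft_force: [-1.7, 0.4, 6.7]
eef_pos: [0.5665, -0.1847, 0.0612]
ft_force: [-3.3, -0.1, 13.0]
eef_pos: [0.5666, -0.1847, 0.0612]
ft_force: [-4.8, 1.7, 18.9]
t 6.9 hous mm -4.0 -107.6 z face 16.1 F [-4.4  0.5 18.7] w 34.4
toolx [ 0.001 -0.001 -1.   ] yaw y -14.6 yaw z -104.6 (hx -14.6, hy 75.4)
```

View pics/c3.png

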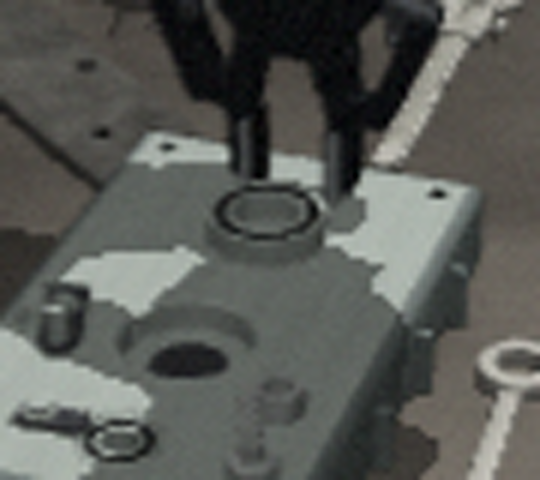

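The fingertips touch the face at TCP z 0.0612, and the bearing lies untouched in front of them at crop (267,225), fingers at (250,178) and (343,195).

```bash
python3 -m jog '0.4 -3 0 0 0;0.4 -3 0 0 0;0.4 0 0 0 0'
python3 - <<'E'
from h import *
t=load('side')
for p in((250,178),(343,195)):
    u,v=250+(p[0]+.5)/6-.5,110+(p[1]+.5)/6-.5
    o,d=ray(t,u,v)
    for z in (0,2):
        P=onz(t,u,v,.045+z*1e-3)[:2]-C; print(P@hx*1e3,P@hy*1e3)
st()
E
```

```text
clock: 7.2
eef_pos: [0.5668, -0.1848, 0.0646]
ee_rot: [0.433, 0.56, 0.432, -0.559]
ft_force: [0.2, -0.3, -0.7]
width: 0.0338
19.815250952474468 -112.16661217923411
18.596936594941315 -108.92919563272932
-26.730206362928566 -111.20858329625851
-27.778102033943416 -107.97467441802682
t 7.2 hous mm -3.7 -107.6 z face 19.6 F [ 0.2 -0.3 -0.7] w 33.8
toolx [ 0.001 -0.    -1.   ] yaw y -14.6 yaw z -104.6 (hx -14.6, hy 75.4)
```

```bash
python3 -m jog '0.4 0 -1 -4 0;0.4 0 0 -4 0;0.4 0 0 -4 0;0.4 0 0.2 -5 0;0.4 0 0.2 -5 0;0.4 0 0.2 -5 0;0.4 0 0.3 -6 0;0.4 0 0.3 -6 0;0.4 0 0.3 -6 0;0.4 0 0.3 -6 0'
python3 - <<'E'
from h import *
snap('side');snap('top');st()
a=cv2.resize(load('side')['pixels'][110:190,250:340],None,fx=5,fy=5,interpolation=cv2.INTER_CUBIC)
b=cv2.resize(load('top')['pixels'][140:220,320:410],None,fx=5,fy=5,interpolation=cv2.INTER_CUBIC)
cv2.imwrite('pics/c4.png',a); cv2.imwrite('pics/c4t.png',b); cv2.imwrite('pics/c4.png',cv2.resize(np.hstack([a,b]),(800,356)))
E
```

```text
clock: 8.2
eef_pos: [0.5803, -0.135, 0.0643]
ee_rot: [0.432, 0.559, 0.432, -0.559]
ft_force: [0.0, -0.8, -0.1]
width: 0.034
t 8.3 hous mm -3.1 -55.6 z face 19.4 F [-0.4 -0.1 -0.5] w 34.4
toolx [ 0.  0. -1.] yaw y -14.5 yaw z -104.5 (hx -14.6, hy 75.4)
```

View pics/c4.png

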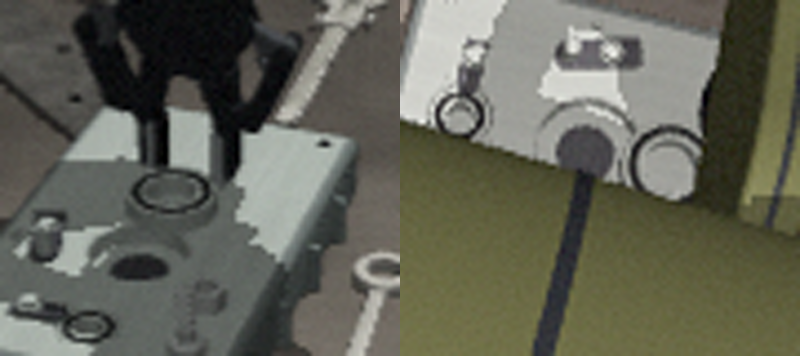

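The bearing is cradled by both fingers and slides true. In the left picture its seal is at (172,192), close to the seat rim at (140,262).

```bash
python3 - <<'E'
from h import *
P=onz(load('side'),288.7,153.0,.058)[:2]-C; print(P@hx*1e3,P@hy*1e3)
E
python3 -m jog '0.4 0 0.2 -4 0;0.4 0 0.2 -4 0;0.4 0 0.2 -4 0;0.4 0 0.2 -4 0;0.4 0 0.2 -4 0;0.4 0 0.2 -4 0;0.4 0 0.2 -4 0;0.4 0 0.2 -4 0;0.4 0 0.2 -4 0;0.4 0 0.2 -4 0'
python3 - <<'E'
from h import *
snap('side');snap('top');st()
a=cv2.resize(load('side')['pixels'][120:190,250:340],(640,498),interpolation=cv2.INTER_CUBIC)
cv2.imwrite('pics/c5.png',a)
E
```

```text
-6.107384564400747 -21.87051920860427
clock: 9.3
eef_pos: [0.5923, -0.0971, 0.0644]
ee_rot: [0.433, 0.559, 0.432, -0.559]
ft_force: [-0.6, -1.8, 1.1]
width: 0.0343
t 9.4 hous mm -1.1 -15.8 z face 19.3 F [-0.5 -0.4 -0.4] w 34.1
toolx [ 0.  0. -1.] yaw y -14.6 yaw z -104.6 (hx -14.6, hy 75.4)
```

View pics/c5.png

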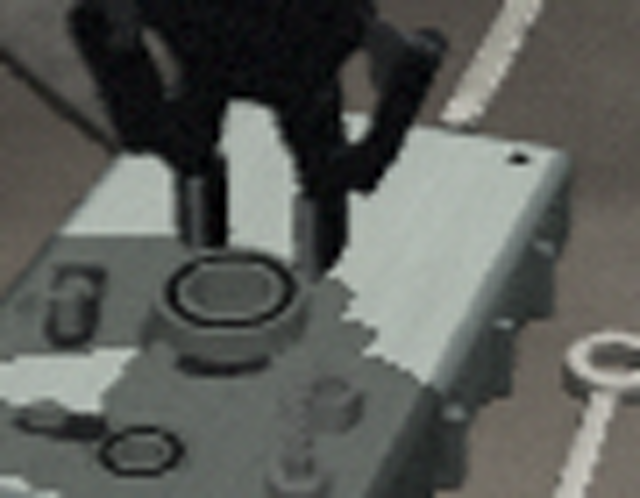

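The bearing now reaches over the seat, with its seal at (232,290) and only a dark sliver of pocket left at (225,362).

```bash
python3 -m jog '0.4 0 0 -2.5 0;0.4 0 0 -2.5 0;0.4 0 0 -2 0;0.4 0 0 -2 0;0.4 0 0 0 0'
python3 - <<'E'
from h import *
snap('side');snap('top');st()
a=cv2.resize(load('side')['pixels'][120:190,250:340],(640,498),interpolation=cv2.INTER_CUBIC)
cv2.imwrite('pics/c6.png',a)
E
```

```text
clock: 9.9
eef_pos: [0.5945, -0.0883, 0.0643]
ee_rot: [0.432, 0.559, 0.433, -0.559]
ft_force: [-0.1, -0.7, -0.2]
width: 0.0341
t 10.0 hous mm -1.2 -7.5 z face 19.3 F [-0.4  0.   0.4] w 34.2
toolx [-0.  0. -1.] yaw y -14.6 yaw z -104.6 (hx -14.6, hy 75.4)
```

View pics/c6.png

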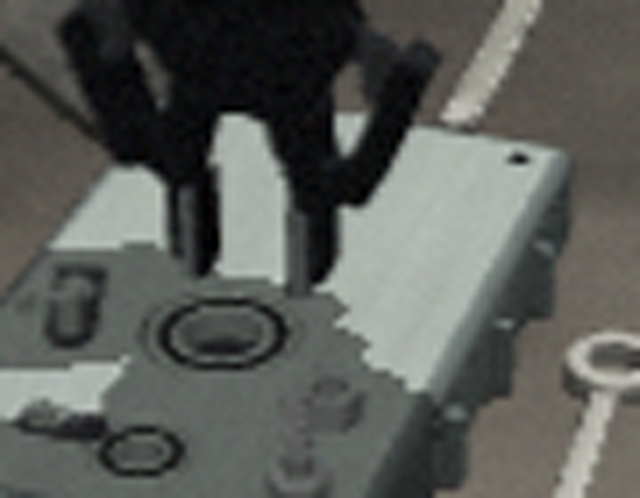

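The bearing has dropped level with the face. Its seal ellipse is centred at (223,333), with no raised rim visible.

```bash
python3 -m jog '0.4 0 0 6 0;0.4 -15 0 10 0;0.4 -30 0 0 0;0.4 -30 0 0 0;0.4 -30 0 20 0;0.3 -30 0 40 0;0.2 -30 0 40 0;0 0 0 40 0;0 0 0 40 0;0 0 0 0 0'
python3 - <<'E'
from h import *
s=snap('side');t=snap('top')
st()
for z in(-1.5,0,6): 
    P=onz(s,250+223.5*90/640-.4,120+333.5*70/498-.4,.045+z*1e-3)[:2]-C; print(z,P@hx*1e3,P@hy*1e3)
a=cv2.resize(s['pixels'][120:190,250:340],(514,400),interpolation=cv2.INTER_CUBIC)
b=t['pixels'][120:200,320:400]; b=cv2.resize(b,(400,400),interpolation=cv2.INTER_CUBIC)
cv2.imwrite('pics/c7.png',cv2.resize(np.hstack([a,b]),(800,350)))
cv2.imwrite('pics/t7.png',t['pixels'])
E
```

```text
clock: 11.0
eef_pos: [0.5436, -0.2838, 0.2298]
ee_rot: [-0.432, -0.56, -0.43, 0.561]
ft_force: [-0.1, 0.9, -0.0]
width: 0.0004
t 11.1 hous mm -1.7 -204.9 z face 184.1 F [-0.   0.5 -1. ] w 0.2
toolx [-0.     0.001 -1.   ] yaw y -14.8 yaw z -104.8 (hx -14.6, hy 75.4)
-1.5 -1.5124302042167403 23.33136798629763
0 -2.365258204109704 25.38172211139529
6 -5.776570203681667 33.583138611785934
```

View pics/c7.png

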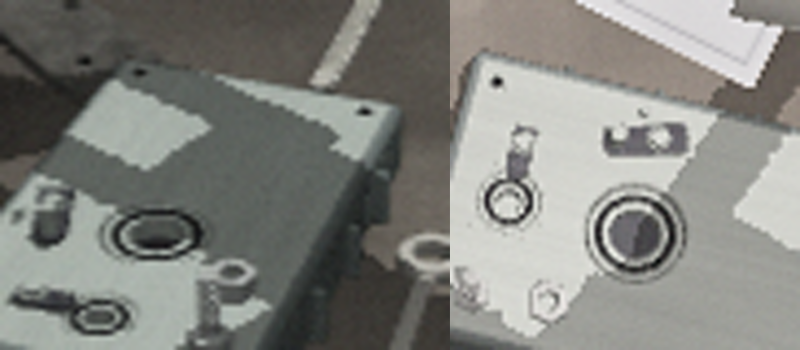

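Both views show the bearing ring concentric with the seat and level with the face. The keeper's pivot and peg are at (655,135) and (620,130) in the right picture. I'll press it once lightly to be sure it is home.

Run:
```python
from h import *
goto(W(-1,14,30))
```

```text
t 11.1 hous mm -1.7 -204.9 z face 184.1 F [-0.   0.5 -1. ] w 0.2
toolx [-0.     0.001 -1.   ] yaw y -14.8 yaw z -104.8 (hx -14.6, hy 75.4)
tool shift mm [ 1.543e+02  1.000e-01 -2.188e+02]
```

```bash
python3 -m jog '0 0 0 -44 0;0 0 0 -44 0;0 0 0 -44 0;0 0 0 -44 0;0 0 0 -43 0;0 40 0 0 0;0 40 0 0 0;0 40 0 0 0;0 25 0 0 0;0 0 0 0 0'; for i in 1 2 3; do python3 -m jog '0 2 0 0 0;0 0 0 0 0' | grep -E 'eef|ft'; done; python3 -c "
from h import *
st()"
```

```text
clock: 12.1
eef_pos: [0.5965, -0.0642, 0.0802]
ee_rot: [-0.43, -0.557, -0.436, 0.561]
ft_force: [-0.4, -0.6, -0.4]
width: 0.0003
eef_pos: [0.6015, -0.0661, 0.0838]
ft_force: [0.9, 0.6, 0.3]
eef_pos: [0.6011, -0.0665, 0.0816]
ft_force: [-0.2, -0.5, -0.6]
eef_pos: [0.6003, -0.0665, 0.0786]
ft_force: [-0.3, 0.8, -0.3]
t 12.7 hous mm -1.1 15.3 z face 33.6 F [-0.3  0.8 -0.3] w -0.0
toolx [ 0. -0. -1.] yaw y -14.6 yaw z -104.6 (hx -14.6, hy 75.4)
```

```bash
python3 -m jog '0 4 0 1 0;0 4 0 0 0;0 2 0 0 0;0 0 0 0 0'| grep -E 'eef|ft'; for i in 1 2 3; do python3 -m jog '0 1 0 0 0;0 0 0 0 0' | grep -E 'eef|ft'; done
```

```text
eef_pos: [0.5995, -0.0673, 0.0676]
ft_force: [0.0, 0.5, 0.0]
eef_pos: [0.6, -0.0673, 0.0672]
ft_force: [0.9, 1.1, -0.0]
eef_pos: [0.6, -0.0673, 0.0663]
ft_force: [0.1, -0.8, -0.1]
eef_pos: [0.5999, -0.0673, 0.0652]
ft_force: [0.7, -0.2, -0.6]
```

```bash
for i in 1 2 3 4; do python3 -m jog '0 1 0 0 0;0 0 0 0 0' | grep -E 'eef|ft'; done
```

```text
eef_pos: [0.5999, -0.0673, 0.0642]
ft_force: [0.3, 0.4, -0.1]
eef_pos: [0.5999, -0.0673, 0.0632]
ft_force: [-0.5, 0.3, -0.0]
eef_pos: [0.5999, -0.0673, 0.0622]
ft_force: [0.2, -0.1, 0.3]
eef_pos: [0.5999, -0.0674, 0.0612]
ft_force: [-0.0, -0.8, -0.6]
```

```bash
for i in 1 2 3 4; do python3 -m jog '0 1 0 0 0;0 0 0 0 0' | grep -E 'eef|ft'; done
```

```text
eef_pos: [0.6001, -0.0673, 0.0605]
ft_force: [-0.4, 0.9, 1.9]
eef_pos: [0.6001, -0.0674, 0.0604]
ft_force: [-2.0, 1.4, 8.3]
eef_pos: [0.6002, -0.0674, 0.0603]
ft_force: [-2.6, 0.9, 13.5]
eef_pos: [0.6002, -0.0674, 0.0602]
ft_force: [-5.2, 1.5, 19.0]
```

Contact came at TCP z 0.0604, where a bearing top 1.5 mm below the face would give it, and it held firm to 19 N, so the bearing is home. Next is the keeper.

```bash
python3 -m jog '0 -10 0 0 0;0 -25 0 0 0;0 -20 0 0 0;0 0 20 -15 7.5;0 0 0 0 7.5;0 0 0 0 7.5;0 0 0 0 7.6;0 0 0 0 7.6;0 0 0 0 0'
python3 - <<'E'
from h import *
goto(W(61.3,69.6,45)); goto(W(61.3,69.6,25))
E
```

```text
clock: 16.2
eef_pos: [0.6231, -0.0578, 0.1121]
ee_rot: [-0.228, -0.669, -0.228, 0.669]
ft_force: [0.8, 0.4, -0.1]
width: -0.0
t 16.2 hous mm 18.7 29.4 z face 67.1 F [ 0.8  0.4 -0.1] w -0.0
toolx [-0.  0. -1.] yaw y -52.3 yaw z -142.3 (hx -14.6, hy 75.4)
tool shift mm [ 22.1   9.1 -57.8]
t 16.2 hous mm 18.7 29.4 z face 67.1 F [ 0.8  0.4 -0.1] w -0.0
toolx [-0.  0. -1.] yaw y -52.3 yaw z -142.3 (hx -14.6, hy 75.4)
tool shift mm [ 42.1   9.1 -57.8]
```

```bash
python3 -m jog '0 0 3 -20 0;0 0 3 -20 0;0 0 3 -18 0;0 10 0 0 0;0 10 0 0 0;0 10 0 0 0;0 10 0 0 0;0 2 0 0 0;0 0 0 0 0;0 0 0 0 0'
python3 - <<'E'
from h import *
s=snap('side');t=snap('top'); st()
a=cv2.resize(s['pixels'][110:200,225:325],(600,540),interpolation=cv2.INTER_CUBIC)
cv2.imwrite('pics/c8.png',a)
E
```

```text
clock: 17.2
eef_pos: [0.6746, -0.0297, 0.0705]
ee_rot: [0.229, 0.669, 0.228, -0.669]
ft_force: [1.0, 0.8, 0.4]
width: -0.0002
t 17.3 hous mm 61.9 69.8 z face 25.9 F [ 0.5  0.8 -0.4] w -0.1
toolx [ 0.001 -0.    -1.   ] yaw y -52.3 yaw z -142.3 (hx -14.6, hy 75.4)
```

View pics/c8.png

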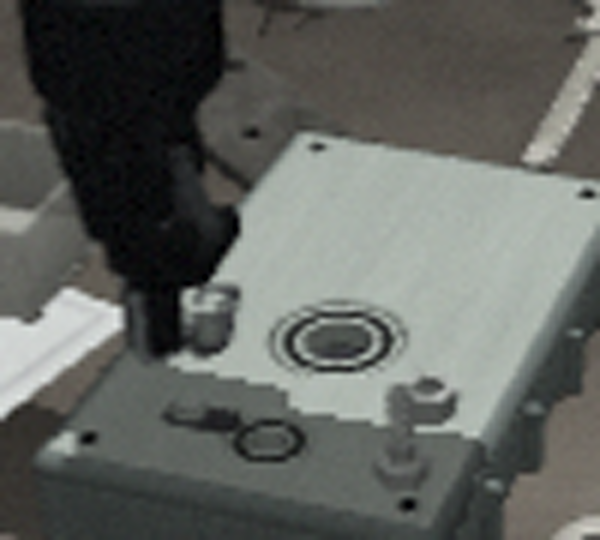

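The fingers stand on the outer side of the peg, which is at (208,320), and the bearing is concentric and flush at (338,342). I'll push along +tool z.

```bash
python3 -m jog '0 0 0 3 0;0 0 0 3 0;0 0 0 3 0;0 0 0 3 0;0 0 0 3 0;0 0 0 3 0;0 0 0 3 0;0 0 0 3 0;0 0 0 3 0;0 0 0 0 0'; python3 -m jog '0 0 0 2 0;0 0 0 2 0;0 0 0 1 0;0 0 0 0 0'|grep -E 'eef|ft'; python3 -c "
from h import *
s=snap('side','s9.png');st()
a=cv2.resize(s['pixels'][110:200,225:325],(600,540),interpolation=cv2.INTER_CUBIC)
cv2.imwrite('pics/c9.png',a)"
```

```text
clock: 18.3
eef_pos: [0.6525, -0.0468, 0.0703]
ee_rot: [-0.229, -0.669, -0.228, 0.67]
ft_force: [-0.0, 0.2, 0.2]
width: 0.0001
eef_pos: [0.6493, -0.0495, 0.0703]
ft_force: [0.3, -0.1, 0.2]
t 18.75 hous mm 41.9 44.2 z face 25.3 F [ 0.8 -0.5 -0.6] w 0.2
toolx [-0. -0. -1.] yaw y -52.3 yaw z -142.3 (hx -14.6, hy 75.4)
```

View pics/c9.png

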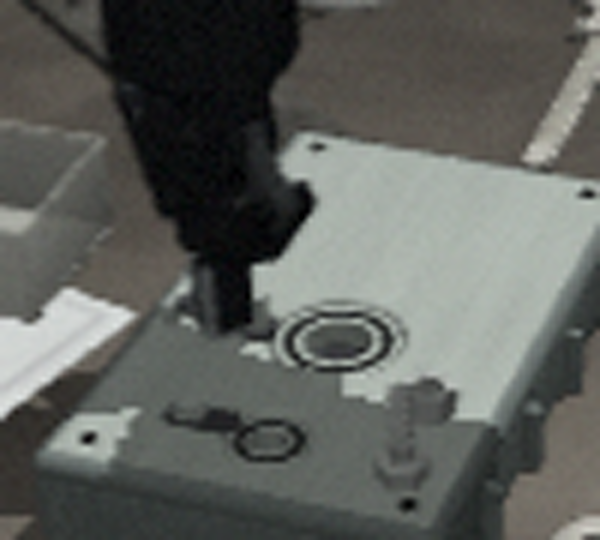

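The keeper is turning with the fingers, its plate edge now near (262,330) beside the ring. I'll continue to the stop and watch the force.

```bash
python3 -m jog '0 0 0 1.5 0;0 0 0 1.5 0;0 0 0 1 0;0 0 0 0 0'|grep -E 'eef|ft'; for i in 1 2 3; do python3 -m jog '0 0 0 1 0;0 0 0 0 0'|grep -E 'eef|ft'; done
```

```text
eef_pos: [0.6462, -0.0517, 0.0705]
ft_force: [1.3, 0.2, 0.9]
eef_pos: [0.6454, -0.0523, 0.0705]
ft_force: [1.2, 0.3, -0.3]
eef_pos: [0.6446, -0.0528, 0.0704]
ft_force: [2.0, 0.3, 1.0]
eef_pos: [0.644, -0.0534, 0.0704]
ft_force: [3.1, 1.1, 0.6]
```

```bash
for i in 1 2 3; do python3 -m jog '0 0 0 1 0;0 0 0 0 0'|grep -E 'eef|ft'; done; python3 -c "
from h import *
st()"
```

```text
eef_pos: [0.644, -0.0535, 0.0705]
ft_force: [5.1, 1.6, -0.3]
eef_pos: [0.6438, -0.0536, 0.0705]
ft_force: [5.8, 3.5, -1.7]
eef_pos: [0.6438, -0.0537, 0.0706]
ft_force: [7.2, 6.0, -2.4]
t 20.35 hous mm 37.8 38.6 z face 25.6 F [ 7.2  6.  -2.4] w -0.1
toolx [ 0.005  0.002 -1.   ] yaw y -52.3 yaw z -142.3 (hx -14.6, hy 75.4)
```

It stalls with rising force at (37.8, 38.6), close to the predicted end position of (38.8, 40.4). I'll back off and check.

```bash
python3 -m jog '0 0 0 -4 0;0 0 0 -10 0;0 -20 0 -5 0;0 -40 0 0 0;0 -40 0 -10 0;0 -40 0 -40 0;0 0 0 -45 0;0 0 0 -45 0;0 0 0 -45 0;0 0 0 0 0' |tail -2
python3 - <<'E'
from h import *
s=snap('side','s10.png');t=snap('top','t10.png');st()
a=cv2.resize(s['pixels'][120:200,230:330],(500,400),interpolation=cv2.INTER_CUBIC)
b=cv2.resize(t['pixels'][135:195,335:395],(400,400),interpolation=cv2.INTER_CUBIC)
cv2.imwrite('pics/c10.png',cv2.resize(np.hstack([a,b]),(800,356)))
E
```

```text
ft_force: [-0.5, 0.1, -0.8]
width: -0.0003
t 21.45 hous mm 156.7 195.2 z face 158.5 F [-0.7  0.1 -1. ] w 0.2
toolx [-0.004 -0.001 -1.   ] yaw y -52.2 yaw z -142.2 (hx -14.6, hy 75.4)
```

View pics/c10.png

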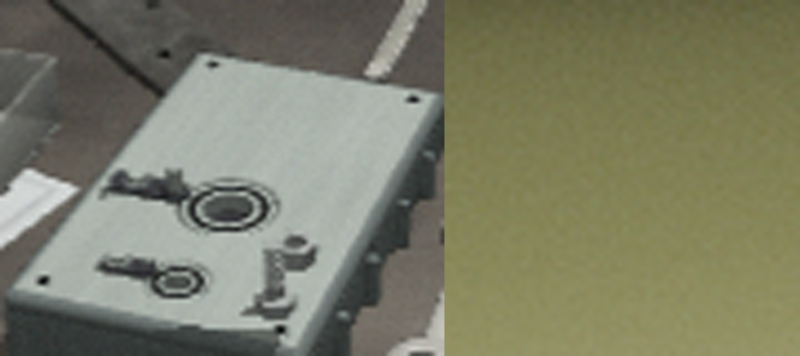

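The keeper arm now lies over the bearing's edge, from (115,185) to (185,185), parallel to the small bearing's fixed keeper. The arm blocks the top view, so I'll move it aside and measure the keeper angle numerically (I have used all 12 views).

```bash
python3 -m jog '0 0 -48 -7 0;0 0 -48 -7 0;0 0 -48 -7 0;0 0 -48 -7 0;0 0 -48 -7 0;0 0 -48 -7 0;0 0 -48 -7 0;0 0 -48 -7 0;0 0 0 0 0' |tail -2
python3 - <<'E'
from h import *
t=snap('top','t11.png');st()
g=cv2.cvtColor(t['pixels'],cv2.COLOR_BGR2GRAY)
u0,v0=345,138
print(g[v0:v0+45:1,u0:u0+40].tolist().__str__().replace('], [','\n'))
for nm,p in dict(peg0=(32,25,4.5),pegtop=(32,25,20),pivot=(56,25,4.5),tip=(23,25,4.5),seat=(0,25,-1.5)).items(): print(nm,proj(t,W(*p)).round(1)-[u0,v0])
E
```

```text
ft_force: [-0.1, -1.1, -0.5]
width: 0.0001
t 22.4 hous mm -115.4 474.0 z face 160.8 F [-0.1 -0.3  0.4] w 0.1
toolx [-0.002 -0.001 -1.   ] yaw y -52.1 yaw z -142.1 (hx -14.6, hy 75.4)
[[209, 200, 202, 175, 174, 160, 151, 145, 138, 128, 117, 123, 140, 138, 135, 137, 141, 139, 142, 141, 141, 142, 134, 139, 137, 136, 140, 141, 138, 139, 137, 141, 139, 138, 138, 140, 141, 133, 129, 148
207, 208, 210, 211, 208, 209, 201, 176, 175, 162, 153, 146, 139, 124, 110, 127, 143, 140, 137, 137, 140, 141, 139, 138, 139, 141, 141, 140, 137, 140, 141, 140, 138, 142, 137, 138, 138, 137, 138, 138
208, 208, 207, 208, 206, 208, 213, 211, 211, 212, 202, 177, 174, 158, 154, 146, 138, 124, 106, 127, 139, 140, 125, 136, 140, 143, 142, 139, 143, 136, 139, 142, 139, 141, 139, 137, 140, 137, 141, 139
208, 208, 208, 207, 208, 208, 207, 207, 209, 209, 210, 210, 210, 211, 199, 178, 177, 160, 157, 147, 141, 126, 116, 145, 137, 141, 140, 140, 139, 140, 140, 139, 140, 143, 139, 140, 140, 141, 139, 139
208, 207, 207, 207, 208, 207, 207, 209, 208, 208, 210, 208, 208, 210, 211, 212, 211, 210, 202, 191, 175, 160, 155, 149,
[... 7310 characters left out ...]
, 212, 212, 210, 209, 209
213, 213, 211, 212, 210, 209, 213, 216, 161, 164, 212, 162, 94, 55, 86, 182, 215, 220, 214, 123, 125, 37, 71, 159, 220, 179, 165, 214, 213, 213, 214, 214, 212, 214, 212, 213, 211, 211, 209, 209
212, 212, 212, 211, 213, 213, 213, 210, 213, 157, 167, 208, 191, 142, 98, 79, 49, 45, 64, 72, 110, 133, 164, 216, 177, 150, 204, 212, 211, 210, 209, 210, 209, 211, 213, 213, 213, 212, 213, 213
210, 212, 214, 212, 211, 212, 211, 213, 215, 215, 170, 159, 205, 214, 186, 174, 142, 139, 161, 168, 207, 213, 213, 162, 166, 203, 209, 210, 211, 210, 211, 209, 209, 210, 208, 211, 208, 212, 213, 214]]
peg0 [20.1 22.2]
pegtop [20.8 20.3]
pivot [22.2 13.4]
tip [19.2 25.5]
seat [16.9 34.8]
```

In the top view the peg top is at about (21, 20.5) in the crop, and a closed keeper predicts (20.8, 20.3). The plate's slope matches the closed direction to about 0.03 rad, and the bearing seal's centre of (16.8, 35.2) matches the seat prediction of (16.9, 34.8). The arm is clear, so I'm handing in.

```bash
python3 -c "
from rig import finish_job
print(finish_job())"
```

```text
the job is handed in; nothing more can be done
None
```

The bearing is in its seat and the keeper is closed over it. I handed the job in at about 22.4 s of the 51 s allowed; no verdict was reported.

- **Bearing:** I pushed it across the face with the two part-open fingertips until it dropped over the rim, then pressed it once at about 19 N. The press met resistance at the height expected with its top 1.5 mm below the face. The last top view puts its centre within about 1 mm of the seat.
- **Keeper:** I pushed the peg round with shut fingers until it stalled with rising force. In the last top view its angle is about 0.02–0.03 rad from closed (limit 0.12).
- **Bystanders and clearance:** The bolt and nut looked undisturbed, and I touched nothing else. The arm was well clear at hand-in.
- **Disagreement:** The two cameras differed by about 2.8 mm along the housing's y, which did not affect the result. I had used all 12 picture views, so the last check was read from pixel values only.

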